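# Load the steel doming block under a spring hold-down flap

## Robot

A 7-joint arm with a two-finger parallel gripper is mounted at the origin on the work surface. World frame = base frame: x ahead of the robot, y to its left, z up, the work surface at z = 0. Lengths are in m, angles in rad, forces in N, time in s.
With the tool pointing down it reaches from about 0.425 to 0.8 m from the base axis. Payload 8.3 kg.
Tool frame: the origin (TCP) lies between the finger pads; the fingertips stand 8 mm ahead of it and the grasp point (between the pads) lies 11 mm behind it; z points along the fingers, y is the line along which they close (so a half turn about z gives the same grasp; the last joint's range is limited). The gripper opens to 85 mm and grips with 20 to 120 N. Pads are 22 mm wide; open, the fingers measure 114 mm over their backs; the gripper's body (76 mm by 85 mm) begins 54 mm behind the grasp point. The pads swing forward as they close: fully open they stand 13 mm farther back than shut.
Start: joints at [-1.315, 0.383, 0.016, 1.37, -0.006, 1.388, -0.046], TCP at [0.196, 0.594, 0.239] pointing down, gripper open.
Joint ranges: [-2.95, 2.95], [-0.25, 2.06], [-1.52, 1.56], [0.18, 2.33], [-1.44, 4.58], [0.02, 2.06], [-3.01, 3.01]. Speed limits (rad/s): [2.39, 2.39, 3.01, 3.01, 3.14, 3.14, 3.14].

## Interface

Orientations are given as a rotation vector (axis times angle).
In Python, from bench import read_state, capture, get_calibration, job_done gives the robot as it stands.
- The arm moves only by the shell command python3 -m creep 'ROWS' [FORCE]. ROWS is JSON, a list of rows, each a list of 7 numbers: the finger opening in cm, from 0 to 8.54, then the shift along the world's x, y, z in cm, then the turn, a rotation vector about the world's x, y, z in rad. In form: [[gripper, tx, ty, tz, wx, wy, wz], ...]. A call has 1 to 12 rows; each row shifts and turns the commanded pose from where the row before left it; what a row does not reach is not made up. A row lasts 1/12 s, in which the tool goes at most 41.7 mm and 7.16 degrees, less where a joint would pass 70% of its speed; a pose out of reach is approached as far as the arm can. A call with a gripper value outside its range is refused whole. The fingers move at their own pace and stop on an object; FORCE is the grip in N (left out, the last holds). Time passes only in rows, so rows that do not move let the fingers close. It gives the time, the measured TCP pose, the force, the opening and the grip force at its end, in the units of the state.
- read_state(): the state, without advancing time (a new reading comes with each control period).
- capture(name): name is "scene" or "top" or "wrist"; returns the picture (384x512x3 uint8, red, green, blue); there is no depth.
- get_calibration(name): a dict with "intrinsics" (3x3 intrinsics, pixels), "R" (3x3) and "t" (3): a world point X has camera coordinates R X + t; the wrist camera has in their place "hand_eye" (4x4, takes a point from camera to tool coordinates, whose origin is the TCP and whose axes are the flange's). Camera axes: x right, y down, z forward; pixel columns grow to the right and rows downward; lengths in m; the calibration is good to about 2 mm. A picture is of the moment at which its call begins: read the wrist's pose just before it. get_calibration takes no time and is no camera call.
- job_done(): hands the job in; it is judged then, once.
The state is a dict: "clock": time; "qpos": joint angles; "qvel": joint speeds; "joint_efforts": joint torques, N m; "tool_pos": TCP position; "orientation": TCP orientation; "force": force on the tool from outside, world axes, zero at the start; "torque": the same for the moment, N m; "finger_gap": opening from 0.0 (shut) to 1.0 (fully open); "grasp_force": force on a finger pad.
Only numpy, scipy, OpenCV 4.12 (cv2) and the standard library are available. Lean on these libraries where they do the work, as an engineer would, in place of code of your own. Each camera call takes 0.05 s, during which the arm holds its last target. There are 200 camera calls.

## Task

Load the small steel block into the bench fixture: swing the spring-closed flap up with one fingertip and hold it open while the other fingertip pushes the block along its lane under the flap, fully home against the end stop. Then take the fingers away so that the flap springs down onto the block. Only push the block, never pick it up or tip it, and leave the other things on the bench where they are.

Things in the scene. Friction and masses are not known exactly. Their poses are not given: they have to be found in the camera images.
- fixture: Fixed wooden base plate of the bench fixture, 245 mm long (X -125 to +120), Y -32 to +52, top 10 mm above the table. Origin: at table height, below the lane's centre line, level with the flap's front end. X: along the lane, the push direction (roughly world +y); Y: across, to the hinge side (roughly towards the robot); Z up. A steel hinge rail stands at X 0 to 115, Y +37 to +51, 28 mm high.
- lane (a point): Point on the lane's floor (10 mm above the table) at fixture X -125, Y 0: the lane's open end. The lane is 32 mm wide, straight along fixture X, between two aluminium strips (4 mm wide, the plate's full length, tops 16 mm above the table, below the fingertips' path). It is open to above, except where the closed flap covers it.
- stop (a point): Middle of the end stop's near face on the lane's floor (fixture X +60, Y 0). The stop is a bar across the lane, 6 mm thick, its top 18 mm above the table: a fingertip can pass over it.
- block: Loose steel doming block, 44 mm long (its x, along the lane), 30 mm wide, 30 mm high, about 0.3 kg, round hollows in its top and one side. Origin: centre of its underside. It starts in the lane, its front face 20 to 60 mm short of the flap. Home: its front face touches the end stop, origin at fixture X +38.
- flap: Aluminium flap over fixture X 0 to 115. Origin: on its hinge axis (parallel to the lane, fixture Y +31, 24 mm above the table) at X 0; axes as the fixture's when closed, so its roll is minus the opening angle. Closed (0) it slopes up across the lane at 25 degrees and its front end stops the block. It opens to 1.25 rad, clears the block above 0.45, and lies on it at about 0.4.
- flap_edge (a point): Middle of a free-turning steel roller (10 mm thick, 115 mm long, 44 mm from the hinge) on the flap's free edge; closed: fixture X +57, Y -9, 43 mm above the table. An upright finger, its tip lower than this, moved from outside in +Y against the roller swings it up (3 to 5 N); the roller runs up the finger to about 65 mm above the table. With that finger over the lane's centre the block passes.
- dish: Round aluminium dish, 84 mm across, 16 mm high, beside the fixture on the side of the flap's free edge; leave alone. Origin: about the centre of its underside.
- punch: Upright steel doming punch, 18 mm thick, 73 mm tall, standing 100 to 120 mm from the lane's centre line on the free-edge side, beside the lane's open part; leave alone. Origin: about the centre of its underside.
- ring_blank: Upright brass slug, 24 mm across, 20 mm high, near the hinge rail on the robot's side; leave alone. Origin: about the centre of its underside.
- caliper: Sliding caliper lying on the bench, 150 mm long; leave alone. Origin: about the centre of its underside.
- jar: White jar with a green cap, 68 mm across, 85 mm tall; leave alone. Origin: about the centre of its underside.
- spare_block: Wooden cube, 50 mm, with a hollow in its top; leave alone. Origin: about the centre of its underside.
- screwdriver: Screwdriver lying on the bench, 160 mm long; leave alone. Origin: about the centre of its underside.
Not all that is in view belongs to the job. Leave any brown or yellow look-alike of the block alone.

How it is judged:
By the outcome, as a careful person would: the job done as asked, in the order asked, and still so for the second after the job is handed in, with the robot touching nothing.
It also fails if it takes over 45 s, if anything falls off the work surface, if the arm or the gripper's body presses on something with over 40 N, if the wrist force passes 120 N, or if a joint passes its speed limit or range.

## Working session

There is one attempt and no reset: what is moved stays moved. The work goes in short steps, Python scripts to look and compute and a shell command to move; the robot and the scene stay as the last step left them, time stands still between calls to the robot, and variables do not carry over. Pictures are saved under pics/ and viewed, at most 11 in all, crops included, and the job is handed in when it is done.

```bash
mkdir -p pics; ls; python3 - <<'E'
from bench import *
import cv2,numpy as np
s=read_state();print({k:np.round(v,3).tolist() for k,v in s.items()})
for n in("scene","top"):
    cv2.imwrite(f"pics/{n}0.png",cv2.cvtColor(capture(n),cv2.COLOR_RGB2BGR))
    c=get_calibration(n);print(n,{k:np.round(v,4).tolist() for k,v in c.items()})
print(get_calibration("wrist"))
E
```

```text
pics
{'clock': 0.0, 'qpos': [-1.315, 0.384, 0.016, 1.371, -0.006, 1.388, -0.047], 'qvel': [0.001, 0.0, 0.0, -0.0, -0.0, -0.001, -0.0], 'joint_efforts': [0.001, -62.761, 0.845, -37.183, 0.017, 0.014, -0.0], 'tool_pos': [0.196, 0.593, 0.238], 'orientation': [-0.499, -3.102, 0.003], 'force': [0.079, -0.118, 0.131], 'torque': [-0.055, -0.036, -0.032], 'grasp_force': 0.0, 'finger_gap': 1.003}
scene {'intrinsics': [[460.2421, 0.0, 252.6147], [0.0, 460.2421, 200.9401], [0.0, 0.0, 1.0]], 'R': [[0.4211, 0.907, -0.0109], [0.4919, -0.2384, -0.8374], [-0.762, 0.3473, -0.5465]], 't': [-0.2203, -0.2505, 1.4752]}
top {'intrinsics': [[362.643, 0.0, 257.8796], [0.0, 362.643, 195.5111], [0.0, 0.0, 1.0]], 'R': [[-0.0054, -0.9998, 0.0165], [-0.9906, 0.0031, -0.1365], [0.1364, -0.0171, -0.9905]], 't': [-0.0027, 0.582, 0.9417]}
{'intrinsics': array([[303.46796632,   0.        , 250.68261943],
       [  0.        , 303.46796632, 187.79723892],
       [  0.        ,   0.        ,   1.        ]]), 'hand_eye': array([[-1.13189558e-03, -9.45466530e-01, -3.25717301e-01,
         8.49241434e-02],
       [ 9.99998761e-01, -1.42646590e-03,  6.65551344e-04,
        -2.31450379e-04],
       [-1.09388114e-03, -3.25716144e-01,  9.45466973e-01,
        -1.33455600e-01],
       [ 0.00000000e+00,  0.00000000e+00,  0.00000000e+00,
         1.00000000e+00]])}
```

View pics/scene0.png

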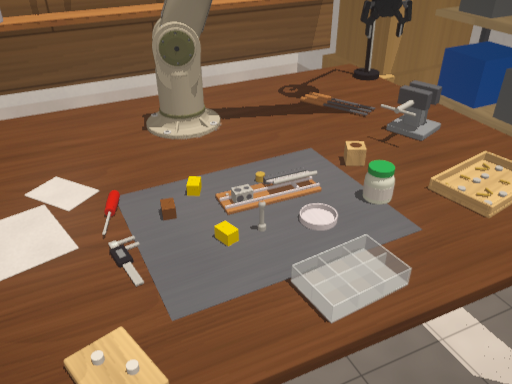

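View pics/top0.png

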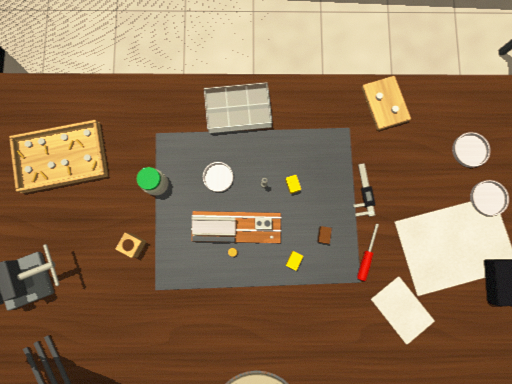

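The scene view shows the fixture at (270,190), with the grey block in its lane at (242,193). The flap and rail are at (290,178), the punch at (262,215) and the dish at (318,215). Yellow look-alikes sit at (227,233) and (194,186), and a brown one at (168,208). In the top view the plate spans (192–281, 211–244), the steel block is at (263,224), the yellow ones at (293,184) and (294,261), and the brown one at (325,235). I choose the grey steel block in the lane and will check it in a close crop.

```bash
cat > h.py <<'E'
from bench import *
import cv2,numpy as np
from scipy.spatial.transform import Rotation as Ro
def cam(n):
    c=get_calibration(n);K=np.array(c["intrinsics"])
    if n=="wrist":
        s=read_state();T=np.eye(4);T[:3,:3]=Ro.from_rotvec(s["orientation"]).as_matrix();T[:3,3]=s["tool_pos"]
        M=np.linalg.inv(T@np.array(c["hand_eye"]));return K,M[:3,:3],M[:3,3]
    return K,np.array(c["R"]),np.array(c["t"])
def ray(C,uv,z):
    K,R,t=C;o=-R.T@t;d=R.T@np.linalg.solve(K,[*uv,1.]);return o+d*(z-o[2])/d[2]
def px(C,X):
    K,R,t=C;p=K@(R@np.array(X,float)+t);return p[:2]/p[2]
def save(n,im,box=None,f=1):
    if box: im=im[box[1]:box[3],box[0]:box[2]]
    cv2.imwrite(n,cv2.cvtColor(cv2.resize(im,None,fx=f,fy=f,interpolation=cv2.INTER_CUBIC),cv2.COLOR_RGB2BGR))
E
python3 - <<'E'
from h import *
im=capture("top");C=cam("top")
a=cv2.resize(im[160:280,170:310],None,fx=5,fy=5,interpolation=cv2.INTER_CUBIC)
save("pics/top1.png",a)
hsv=cv2.cvtColor(im,cv2.COLOR_RGB2HSV)
m=cv2.inRange(hsv,(5,120,90),(18,255,255));m[:190]=0;m[255:]=0;m[:,:180]=0;m[:,290:]=0
m=cv2.morphologyEx(m,cv2.MORPH_CLOSE,np.ones((25,25)))
c=max(cv2.findContours(m,0,1)[0],key=cv2.contourArea);r=cv2.minAreaRect(c);print(r)
for p in cv2.boxPoints(r):print(p,ray(C,p,.01).round(4))
for n,p,z in(("dish",(218,177),.016),("punch",(265,182),.073),("ring",(233,253),.02)):print(n,ray(C,p,z).round(3))
E
```

```text
((235.72491455078125, 226.7545166015625), (89.14216613769531, 30.47390365600586), 1.1457626819610596)
[190.85806 241.09717] [0.4608 0.1782 0.01  ]
[191.4674  210.62936] [0.5444 0.1782 0.01  ]
[280.59177 212.41187] [ 0.5385 -0.0685  0.01  ]
[279.98242 242.87967] [ 0.4547 -0.0657  0.01  ]
dish [0.638 0.105 0.016]
punch [ 0.613 -0.024  0.073]
ring [0.428 0.062 0.02 ]
```

View pics/top1.png

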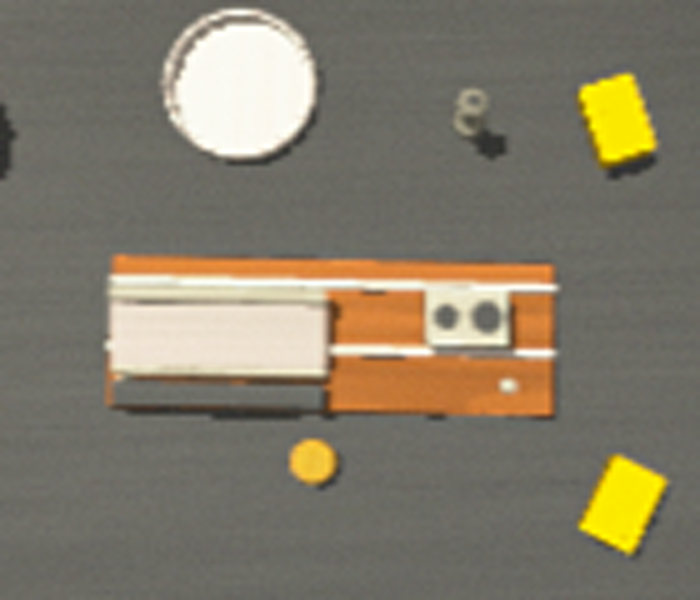

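The crop at 5x shows the grey steel block with two hollows at (467,317), sitting in the lane between the white strips. The flap's front end is at u=330, and the plate corners are at (112,255) and (553,415). The measured plate is 245 x 84 mm, which matches the description. Next I bring the wrist camera over it.

```bash
python3 -m creep '[[8.5,1.9,-3.3,0,0,0,0.0175],[8.5,1.9,-3.3,0,0,0,0.0175],[8.5,1.9,-3.3,0,0,0,0.0175],[8.5,1.9,-3.3,0,0,0,0.0175],[8.5,1.9,-3.3,0,0,0,0.0175],[8.5,1.9,-3.3,0,0,0,0.0175],[8.5,1.6,-3.3,0,0,0,0.0175],[8.5,1.6,-3.3,0,0,0,0.0175],[8.5,1.6,-3.3,0,0,0,0.0175],[8.5,1.6,-3.3,0,0,0,0.0175],[8.5,1.6,-3.3,0,0,0,0.0175],[8.5,1.6,-3.3,0,0,0,0.0175]]' 20
python3 -m creep '[[8.5,1.5,-3.3,0,0,0,0.0175],[8.5,1.5,-3.3,0,0,0,0.0175],[8.5,1.5,-3.3,0,0,0,0.0175],[8.5,1.5,-3.3,0,0,0,0.0175],[8.5,1.5,-3.3,0,0,0,0.0175],[8.5,0,0,0,0,0,0],[8.5,0,0,0,0,0,0]]'
python3 - <<'E'
from h import *
s=read_state();print(s["clock"],s["tool_pos"]);R=Ro.from_rotvec(s["orientation"]).as_matrix();print(R.round(4))
C=cam("wrist");im=capture("wrist");save("pics/w0.png",im,None,1.5)
np.savez("w0",im=im,K=C[0],R=C[1],t=C[2])
E
```

```text
clock: 1.15
tool_pos: [0.4061, 0.1957, 0.2393]
orientation: [-0.169, -3.137, -0.0]
force: [0.6, 0.3, 0.4]
finger_gap: 0.996
grasp_force: 0.0
clock: 1.73
tool_pos: [0.4812, 0.03, 0.2391]
orientation: [-0.041, -3.141, 0.001]
force: [-0.7, 0.4, -0.1]
finger_gap: 1.0
grasp_force: 0.0
1.7333 [0.48117469 0.02996989 0.2391464 ]
[[-9.997e-01  2.630e-02 -2.000e-04]
 [ 2.630e-02  9.997e-01 -7.000e-04]
 [ 2.000e-04 -7.000e-04 -1.000e+00]]
```

View pics/w0.png

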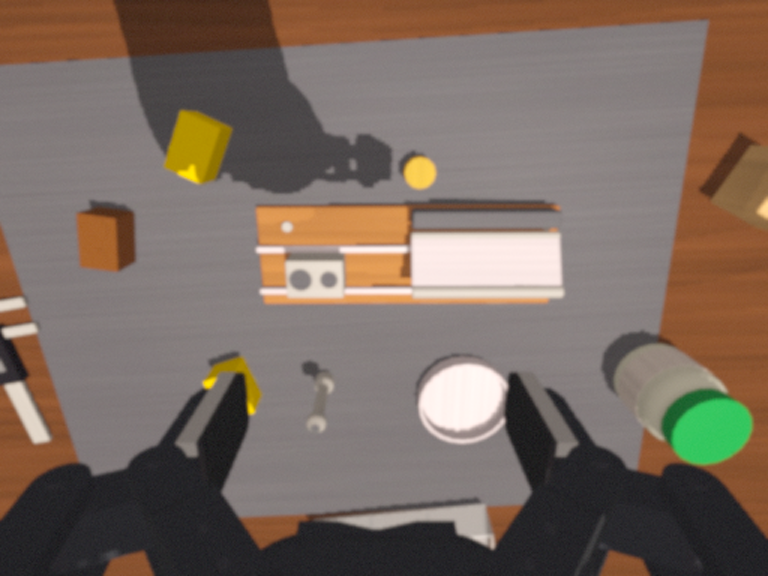

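The wrist view at 1.5x shows the block's top at (286–344, 260–298), the plate's left end at u≈257–264, the flap's front end at u≈411 and its roller at v≈293. The fingertips are at (247,373) and (508,373). Now I work out positions.

```bash
python3 - <<'E'
from h import *
d=np.load("w0.npz");C=(d["K"],d["R"],d["t"]);im=d["im"]
u=np.array([.0245,.9997]);v=np.array([-u[1],u[0]]);O=np.array([.5097,.0579])
def fx(p,z):
    w=ray(C,np.array(p)/1.5,z);q=w[:2]-O;return w.round(4),(np.array([q@u,q@v])*1000).round(1)
for n,p,z in(("near L",(257,207),.01),("near R",(560,206),.01),("far L",(264,304),.01),("strip near L",(257,250),.016),("strip far L",(261,293),.016),("strip far R end",(563,293),.016),
 ("block rb near",(286,261),.04),("block front near",(343,261),.04),("block front far",(344,298),.04),("block rear far",(288,298),.04),("flap front/rail top",(412,212),.028),("roller L",(412,293),.043),("roller R",(563,293),.043),("punch top",(317,424),.073),("punch base",(323,378),.01)):print(n,*fx(p,z))
c=np.array(get_calibration("wrist")["hand_eye"]);K=C[0]
for p in((247,373),(508,373),(225,376),(533,376)):
    r=np.linalg.solve(K,[p[0]/1.5,p[1]/1.5,1]);print("tip tool frame",(c@np.r_[r*.148,1])[:3].round(4))
E
```

```text
near L [ 0.4556 -0.0641  0.01  ] [-123.3   51.1]
near R [0.4615 0.1774 0.01  ] [118.3  51.2]
far L [ 0.5388 -0.0675  0.01  ] [-124.6  -32.1]
strip near L [ 0.4894 -0.0664  0.016 ] [-124.8   17.3]
strip far L [ 0.5265 -0.0673  0.016 ] [-124.7  -19.8]
strip far R end [0.5334 0.1851 0.016 ] [127.7 -20.6]
block rb near [ 0.4923 -0.0387  0.04  ] [-97.  15.]
block front near [0.4935 0.0047 0.04  ] [-53.6  14.9]
block front far [0.5237 0.0039 0.04  ] [-53.6 -15.3]
block rear far [ 0.5225 -0.0399  0.04  ] [-97.5 -15.1]
flap front/rail top [0.4597 0.0581 0.028 ] [-1. 50.]
roller L [0.5198 0.0569 0.043 ] [ -0.8 -10.2]
roller R [0.5231 0.1735 0.043 ] [115.9 -10.5]
punch top [ 0.6156 -0.0196  0.073 ] [ -74.9 -107.8]
punch base [ 0.6124 -0.0217  0.01  ] [ -77.  -104.6]
tip tool frame [ 0.0087 -0.0419 -0.0032]
tip tool frame [ 0.0086  0.043  -0.0033]
tip tool frame [ 0.0078 -0.049  -0.0035]
tip tool frame [ 0.0077  0.0511 -0.0036]
```

Every size and height agrees. The block's rear face is at X −97 and its front face at −53.5. With the fingers 85 mm apart they can't reach behind the block and the roller together, so I first push the block about 27 mm along its open lane with a straddling grip that isn't closed on it.

```bash
python3 -m creep '[[5.4,1.35,-2.3,0,0,0,0],[5.4,1.35,-2.3,0,0,0,0],[5.4,0,0,-3,0,0,0],[5.4,0,0,-3,0,0,0],[5.4,0,0,-3,0,0,0],[5.4,0,0,-3,0,0,0],[5.4,0,0,0,0,0,0],[5.4,0,0,0,0,0,0],[5.4,0,0,0,0,0,0],[5.4,0,0,0,0,0,0]]'
python3 - <<'E'
from h import *
s=read_state();print(s["finger_gap"])
C=cam("wrist");im=capture("wrist");save("pics/w1.png",im,None,1.5)
K,R,t=C
# where block top corners and expected tips project (x1.5)
u=np.array([.0245,.9997]);O=np.array([.5097,.0579]);v=np.array([-u[1],u[0]])
for X in(-97.3,-53.5):print(X,(px(C,[*(O+u*X/1e3),.04])*1.5).round())
E
```

```text
clock: 2.62
tool_pos: [0.5092, -0.013, 0.1214]
orientation: [0.032, 3.138, 0.001]
force: [-0.1, 0.0, 0.8]
finger_gap: 0.632
grasp_force: 0.0
0.6319136712528234
-97.3 [323. 299.]
-53.5 [410. 299.]
```

View pics/w1.png

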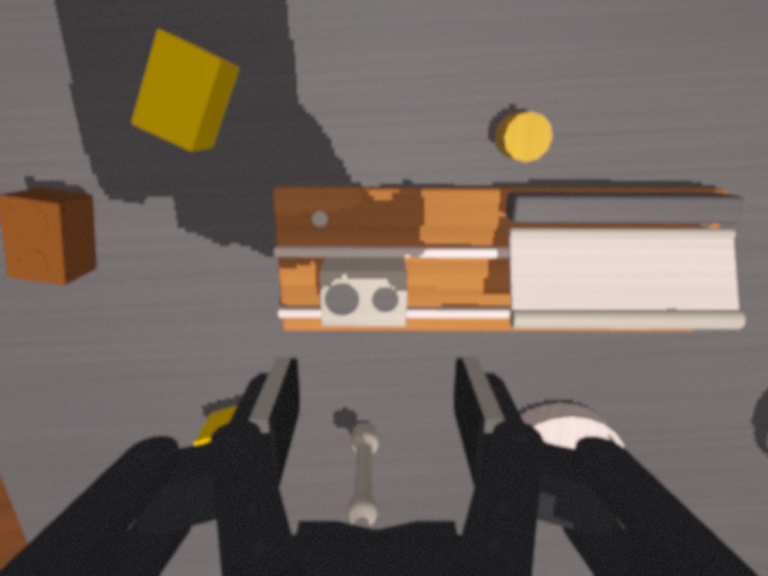

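The fingers are open 54 mm, with inner tips at (299,358) and (456,358). The block is clear below at (322–406, 283–325). I centre over it and lower the fingers around it.

```bash
python3 -m creep '[[5.4,-0.13,-0.31,-2,0,0,0.004],[5.4,0,0,-2,0,0,0],[5.4,0,0,-1,0,0,0],[5.4,0,0,0,0,0,0],[5.4,0,0,0,0,0,0]]'
python3 - <<'E'
from h import *
s=read_state();q=s["tool_pos"][:2]-np.array([.5097,.0579]);print("fixture X,Y mm",q@[24.5,999.7],q@[-999.7,24.5],s["tool_pos"],s["force"])
im=capture("scene");save("pics/s1.png",im,(190,130,350,250),5)
E
```

```text
clock: 3.08
tool_pos: [0.5068, -0.0166, 0.0699]
orientation: [0.027, 3.141, -0.0]
force: [0.3, 0.9, 0.4]
finger_gap: 0.63
grasp_force: 0.0
fixture X,Y mm -74.49800699635894 1.0414124442072301 [ 0.5068337  -0.01655012  0.06993273] [0.25490473 0.90383282 0.3993752 ]
```

View pics/s1.png

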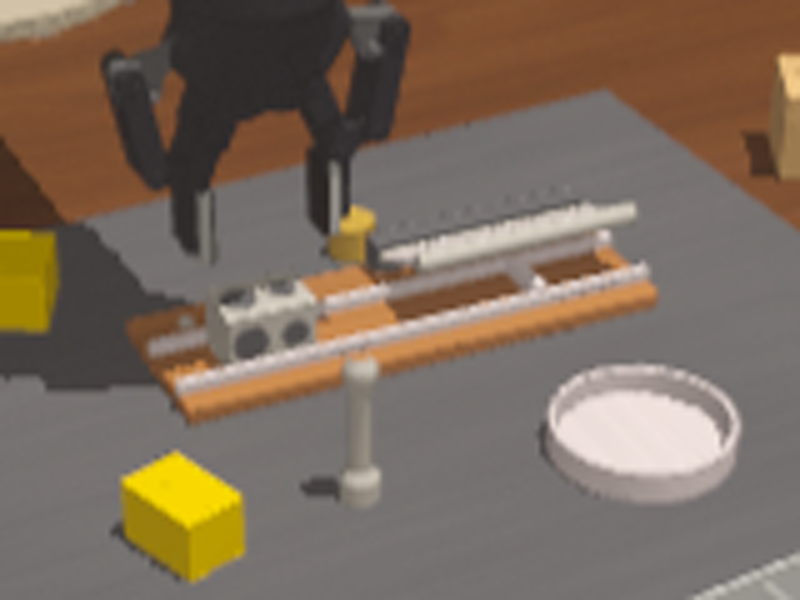

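The fingers straddle the block with clearance on both sides (205–330 against the block's 210–315 in the crop), so I lower them.

```bash
python3 -m creep '[[5.4,0.1,0.05,-1,0,0,0],[5.4,0,0,-1,0,0,0],[5.4,0,0,-1,0,0,0],[5.4,0,0,-0.9,0,0,0],[5.4,0,0,0,0,0,0],[5.4,0,0,0,0,0,0]]'
```

```text
clock: 3.63
tool_pos: [0.5068, -0.0163, 0.0294]
orientation: [-0.027, -3.139, 0.001]
force: [0.2, -0.4, 0.9]
finger_gap: 0.63
grasp_force: 0.0
```

```bash
python3 -m creep '[[5.4,0.01,0.3,0,0,0,0],[5.4,0.01,0.3,0,0,0,0],[5.4,0.01,0.3,0,0,0,0],[5.4,0.01,0.3,0,0,0,0],[5.4,0.01,0.3,0,0,0,0],[5.4,0.01,0.3,0,0,0,0],[5.4,0.01,0.3,0,0,0,0],[5.4,0.01,0.3,0,0,0,0],[5.4,0,0.2,0,0,0,0],[5.4,0,0,0,0,0,0]]'
```

```text
clock: 4.47
tool_pos: [0.5084, 0.0106, 0.0303]
orientation: [0.026, 3.141, 0.0]
force: [0.3, -0.3, -0.1]
finger_gap: 0.634
grasp_force: 0.0
```

```bash
python3 -m creep '[[5.4,0,-0.2,0,0,0,0],[5.4,0,0,1.5,0,0,0],[5.4,0,0,2.5,0,0,0],[5.4,0,0,3,0,0,0],[8.5,0,0,3,0,0,0],[8.5,0,0,2,0,0,0],[8.5,0,0,0,0,0,0],[8.5,0,0,0,0,0,0],[8.5,0,0,0,0,0,0],[8.5,0,0,0,0,0,0]]'
python3 - <<'E'
from h import *
s=read_state();print(s["tool_pos"])
C=cam("wrist");im=capture("wrist");save("pics/w2.png",im,None,1.5)
np.savez("w2",im=im,K=C[0],R=C[1],t=C[2])
E
```

```text
clock: 5.3
tool_pos: [0.5075, 0.008, 0.1491]
orientation: [-0.027, -3.139, 0.001]
force: [-0.1, -0.3, -0.4]
finger_gap: 0.995
grasp_force: 0.0
[0.50750488 0.00795182 0.14907573]
```

View pics/w2.png

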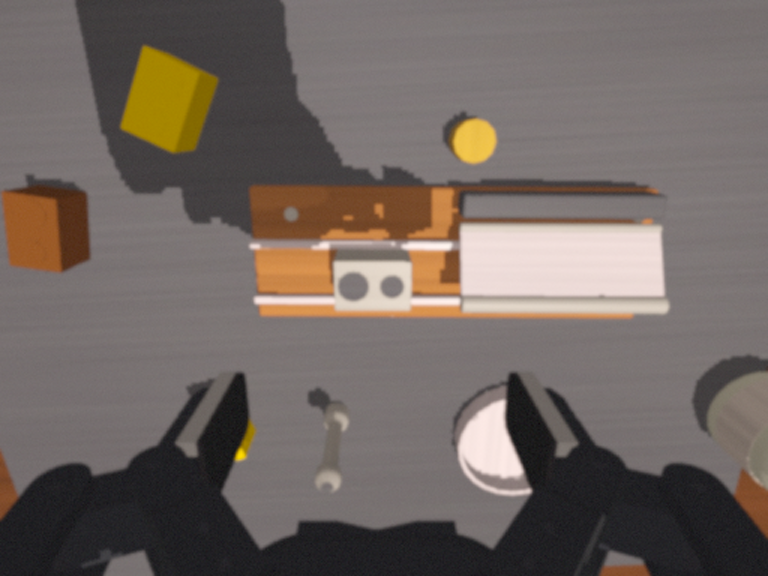

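The block has moved to (334–411, 259–310), still square in the lane, and the flap's front is at u≈460. The fingers are fully open at u 247 and 508.

```bash
python3 - <<'E'
from h import *
d=np.load("w2.npz");C=(d["K"],d["R"],d["t"])
u=np.array([.0245,.9997]);v=np.array([-u[1],u[0]]);O=np.array([.5097,.0579])
f=lambda p,z:((lambda q:(np.array([q@u,q@v])*1e3).round(1))(ray(C,np.array(p)/1.5,z)[:2]-O))
for p,z in(((334,260),.04),((411,260),.04),((411,310),.04),((334,310),.04),((460,303),.043),((668,305),.043),((255,300),.016)):print(p,f(p,z))
for X in(-78,-76,-33):print(X,O+u*X/1e3+v*-.045)
E
```

```text
(334, 260) [-73.2  15.1]
(411, 260) [-30.5  15.3]
(411, 310) [-29.6 -14.6]
(334, 310) [-73.9 -14.9]
(460, 303) [-2.3 -8.9]
(668, 305) [115.8  -9.4]
(255, 300) [-125.7  -18.3]
-78 [ 0.5527755 -0.0211791]
-76 [ 0.5528245 -0.0191797]
-33 [0.553878  0.0238074]
```

```bash
python3 -m creep '[[8.54,2.3,0.65,0,0,0,0],[8.54,2.3,0.65,0,0,0,0],[8.54,0.1,0.1,-3,0,0,0],[8.54,0,0,-3,0,0,0],[8.54,0,0,-3,0,0,0],[8.54,0,0,-2,0,0,0],[8.54,0,0,-1,0,0,0],[8.54,0,0,-0.5,0,0,0],[8.54,0,0,0,0,0,0],[8.54,0,0,0,0,0,0]]'
python3 - <<'E'
from h import *
s=read_state();q=s["tool_pos"][:2]-np.array([.5097,.0579]);print("fixture X,Y mm",q@[24.5,999.7],q@[-999.7,24.5])
im=capture("scene");save("pics/s2.png",im,(190,130,350,250),5)
E
```

```text
clock: 6.18
tool_pos: [0.556, 0.0218, 0.0261]
orientation: [0.027, 3.14, -0.0]
force: [-0.0, -1.2, 0.2]
finger_gap: 0.999
grasp_force: 0.0
fixture X,Y mm -34.9910221011592 -47.165987348807604
```

View pics/s2.png

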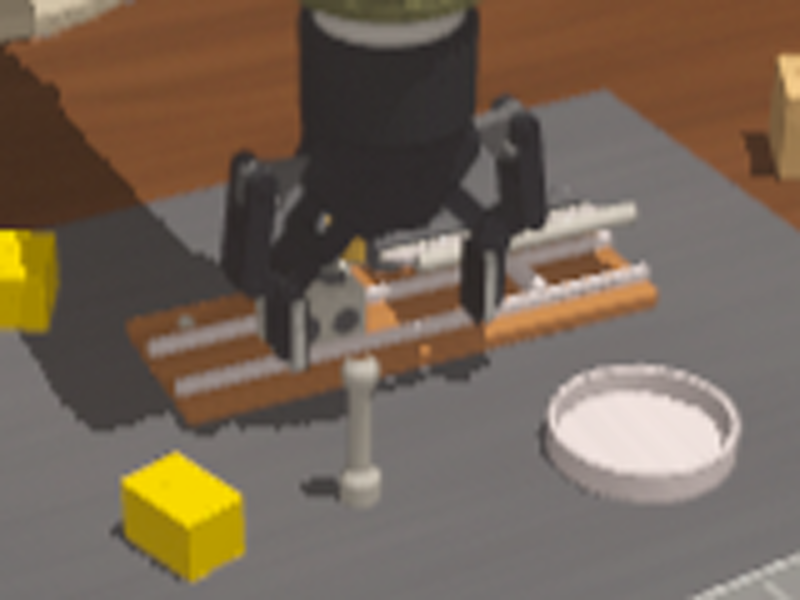

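The open fingers stand outside the lane, with the trailing tip at crop (297,366) and the leading tip at (487,322). Before swinging in, I check the tip height from this view.

```bash
python3 - <<'E'
from h import *
C=cam("scene");u=np.array([.0245,.9997]);v=np.array([-u[1],u[0]]);O=np.array([.5097,.0579])
for X,Y in((-77.5,-58),(-85,-58),(7.5,-58),(15,-58)):
  for z in(.02,.03,.04):print(X,z,((px(C,[*(O+(u*X+v*Y)/1e3),z])-[190,130])*5).round())
E
```

```text
-77.5 0.02 [310. 391.]
-77.5 0.03 [310. 372.]
-77.5 0.04 [310. 353.]
-85 0.02 [295. 395.]
-85 0.03 [294. 376.]
-85 0.04 [294. 357.]
7.5 0.02 [480. 348.]
7.5 0.03 [481. 329.]
7.5 0.04 [482. 311.]
15 0.02 [495. 344.]
15 0.03 [496. 326.]
15 0.04 [496. 307.]
```

By this view the tips are at z≈33 mm, so I lower them 7 mm and then swing in +Y (world −x) against the roller.

```bash
python3 -m creep '[[8.54,0,0,-0.7,0,0,0],[8.54,-0.5,0,0,0,0,0],[8.54,-0.5,0,0,0,0,0],[8.54,-0.5,0,0,0,0,0],[8.54,-0.4,0,0,0,0,0],[8.54,-0.4,0,0,0,0,0],[8.54,-0.4,0,0,0,0,0],[8.54,0,0,0,0,0,0]]'
```

```text
clock: 6.9
tool_pos: [0.5291, 0.0221, 0.0191]
orientation: [0.028, 3.139, 0.001]
force: [4.5, -0.9, 0.2]
finger_gap: 0.998
grasp_force: 2.1
```

```bash
python3 -m creep '[[8.54,-0.4,0,0,0,0,0],[8.54,-0.4,0,0,0,0,0],[8.54,-0.4,0,0,0,0,0],[8.54,-0.4,0,0,0,0,0],[8.54,-0.4,0,0,0,0,0],[8.54,0,0,0,0,0,0],[8.54,0,0,0,0,0,0]]'
python3 - <<'E'
from h import *
s=read_state();q=s["tool_pos"][:2]-np.array([.5097,.0579]);print("fixture X,Y mm",q@[24.5,999.7],q@[-999.7,24.5])
im=capture("scene");save("pics/s3.png",im,(190,130,350,250),5)
E
```

```text
clock: 7.48
tool_pos: [0.5085, 0.0219, 0.0185]
orientation: [0.027, 3.141, 0.0]
force: [3.6, 0.6, 0.1]
finger_gap: 1.002
grasp_force: 0.0
fixture X,Y mm -36.00572057154399 0.2867215587141091
```

View pics/s3.png

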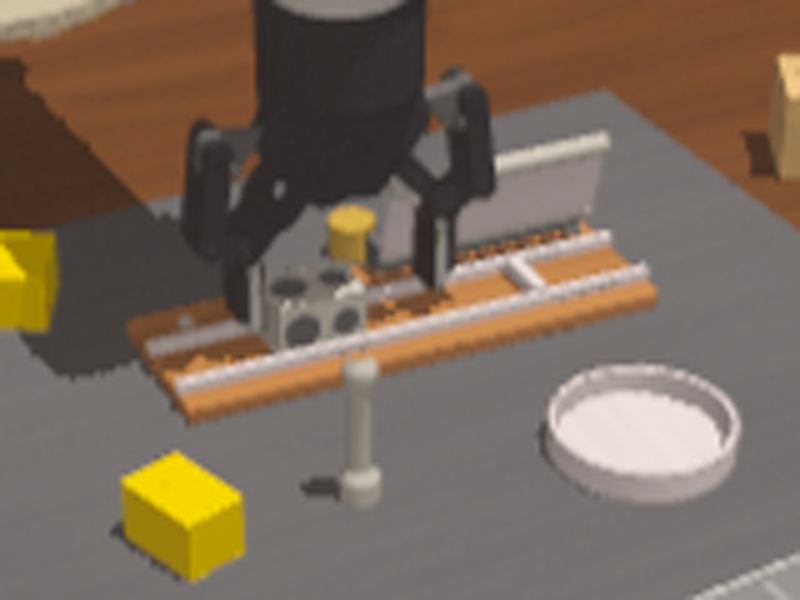

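The flap is held open (its raised edge at (550,150)), the trailing finger is behind the block at (255,300), and the leading tip is at (437,285) ahead of it. Now I push along the lane.

```bash
python3 -m creep '[[8.54,0.012,0.5,0,0,0,0],[8.54,0.012,0.5,0,0,0,0],[8.54,0.012,0.5,0,0,0,0],[8.54,0.012,0.5,0,0,0,0],[8.54,0.012,0.5,0,0,0,0],[8.54,0.012,0.5,0,0,0,0],[8.54,0.012,0.5,0,0,0,0],[8.54,0.012,0.5,0,0,0,0],[8.54,0.012,0.5,0,0,0,0],[8.54,0.012,0.5,0,0,0,0],[8.54,0.012,0.5,0,0,0,0],[8.54,0.012,0.5,0,0,0,0]]'
python3 -m creep '[[8.54,0.01,0.4,0,0,0,0],[8.54,0.01,0.4,0,0,0,0],[8.54,0.01,0.4,0,0,0,0],[8.54,0.01,0.4,0,0,0,0],[8.54,0.01,0.3,0,0,0,0],[8.54,0.01,0.3,0,0,0,0],[8.54,0.01,0.3,0,0,0,0],[8.54,0,0.2,0,0,0,0],[8.54,0,0,0,0,0,0]]'
```

```text
clock: 8.53
tool_pos: [0.5101, 0.0805, 0.0183]
orientation: [0.03, 3.141, -0.003]
force: [3.4, -6.2, 2.4]
finger_gap: 0.997
grasp_force: 1.9
clock: 9.28
tool_pos: [0.5108, 0.108, 0.0183]
orientation: [0.029, 3.141, -0.003]
force: [3.3, -2.3, 2.5]
finger_gap: 1.005
grasp_force: 2.2
```

```bash
python3 -m creep '[[8.54,0,0.2,0,0,0,0],[8.54,0,0.2,0,0,0,0],[8.54,0,0.2,0,0,0,0],[8.54,0,0.1,0,0,0,0],[8.54,0,0,0,0,0,0]]'
```

```text
clock: 9.7
tool_pos: [0.5108, 0.1144, 0.0183]
orientation: [0.029, 3.141, -0.003]
force: [3.9, -4.4, 3.4]
finger_gap: 1.002
grasp_force: 2.2
```

```bash
python3 -m creep '[[8.54,0,0.1,0,0,0,0],[8.54,0,0.1,0,0,0,0],[8.54,0,0,0,0,0,0]]'
python3 -m creep '[[8.54,0,0.1,0,0,0,0],[8.54,0,0.1,0,0,0,0],[8.54,0,0,0,0,0,0]]'
```

```text
clock: 9.95
tool_pos: [0.5108, 0.115, 0.0182]
orientation: [-0.031, -3.141, 0.005]
force: [4.3, -9.1, 4.5]
finger_gap: 1.004
grasp_force: 4.6
clock: 10.2
tool_pos: [0.5108, 0.1151, 0.0182]
orientation: [-0.034, -3.141, 0.008]
force: [3.5, -14.0, 5.7]
finger_gap: 1.002
grasp_force: 6.9
```

The motion stalled and the force rose to 14 N, which suggests the block is against the stop. I look before letting go.

```bash
python3 - <<'E'
from h import *
im=capture("scene");save("pics/s4.png",im,(230,140,340,220),7)
C=cam("scene");u=np.array([.0245,.9997]);v=np.array([-u[1],u[0]]);O=np.array([.5097,.0579])
for X in(16,60):
  for z in (.016,.04):print(X,z,((px(C,[*(O+(u*X-v*15)/1e3),z])-[230,140])*7).round())
E
```

```text
16 0.016 [357. 358.]
16 0.04 [359. 297.]
60 0.016 [472. 330.]
60 0.04 [475. 270.]
```

View pics/s4.png

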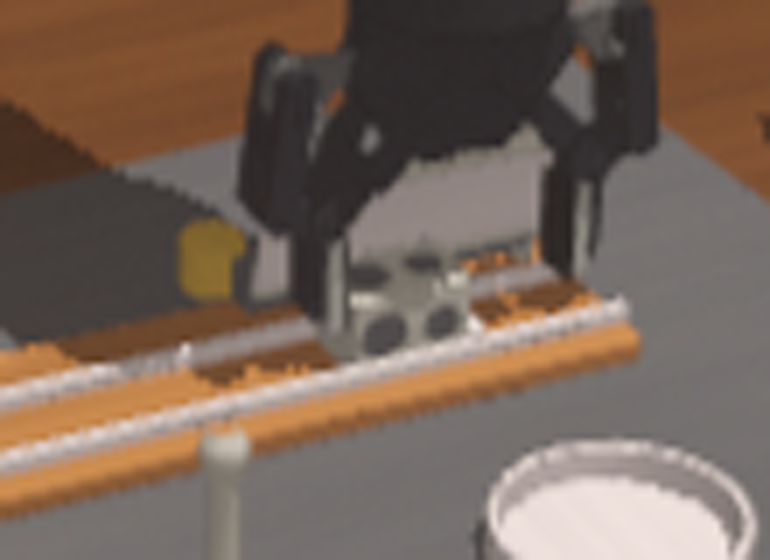

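The block's front is at crop u≈470 (stop face predicted at 472–475), so it is home with the flap still held. I back off the pushing finger, then withdraw sideways so the flap follows down.

```bash
python3 -m creep '[[8.54,0,-0.2,0,0,0,0],[8.54,0,-0.2,0,0,0,0],[8.54,0,-0.2,0,0,0,0],[8.54,0,-0.1,0,0,0,0],[8.54,0,0,0,0,0,0]]'
```

```text
clock: 10.67
tool_pos: [0.5103, 0.1132, 0.0181]
orientation: [-0.026, -3.141, 0.0]
force: [4.2, -0.4, -0.7]
finger_gap: 0.996
grasp_force: 0.0
```

```bash
python3 -m creep '[[8.54,0,-0.2,0,0,0,0],[8.54,0.3,0,0,0,0,0],[8.54,0.4,0,0,0,0,0],[8.54,0.4,0,0,0,0,0],[8.54,0.4,0,0,0,0,0],[8.54,0.4,0,0,0,0,0],[8.54,0.4,0,0,0,0,0],[8.54,0.4,0,0,0,0,0],[8.54,0.5,0,0,0,0,0],[8.54,0.5,0,0,0,0,0],[8.54,0.5,0,0,0,0,0],[8.54,0,0,0,0,0,0]]'
python3 -m creep '[[8.54,0,0,1,0,0,0],[8.54,0,0,2,0,0,0],[8.54,0,0,3,0,0,0],[8.54,0,0,3,0,0,0],[8.54,-1,-3,3,0,0,0],[8.54,-2,-3,1,0,0,0],[8.54,-2,-3,0,0,0,0],[8.54,0,0,0,0,0,0],[8.54,0,0,0,0,0,0]]'
python3 - <<'E'
from h import *
C=cam("wrist");w=capture("wrist");s=capture("scene")
save("pics/e.png",np.vstack([cv2.resize(s[140:220,220:340],(540,360),interpolation=2),cv2.resize(w,(540,405))[120:340]]))
E
```

```text
clock: 11.67
tool_pos: [0.5535, 0.1109, 0.0183]
orientation: [0.027, 3.141, -0.0]
force: [-1.1, 0.4, 0.9]
finger_gap: 0.998
grasp_force: 0.0
clock: 12.42
tool_pos: [0.5021, 0.0203, 0.1481]
orientation: [0.034, 3.14, 0.002]
force: [-0.4, 1.8, -0.2]
finger_gap: 0.999
grasp_force: 0.0
```

View pics/e.png

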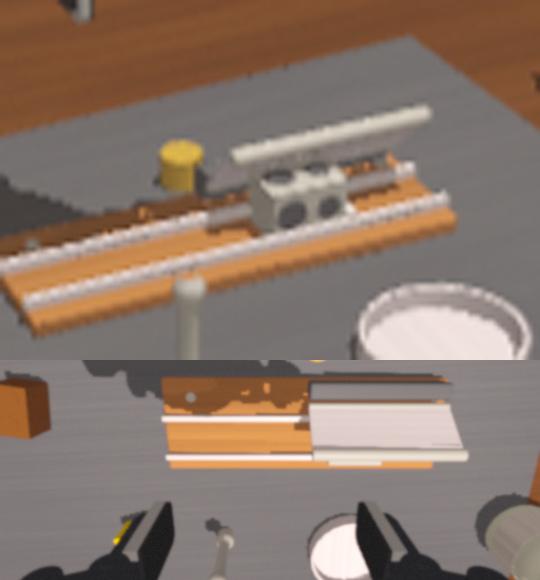

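The flap now rests on the block. The block's front edge is at the stop (crop (347,205), image u≈297.1 against 297.4–297.9 predicted), and the dish, punch and slug haven't moved. The robot touches nothing.

```bash
python3 -c "from bench import job_done;print(job_done())"
```

```text
the job is handed in; nothing more can be done
None
```

The block is fully home against the end stop with the flap sprung down on it, the last pictures show nothing else moved, and the job is handed in at about 12.5 s on the robot's clock; I first pushed the block about 24 mm along the open lane so both fingers could reach.

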